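Shut the specimen shuttle and unhitch its tongue

ROBOT

A 6-joint arm with a two-finger parallel gripper is mounted at the origin on the work surface; the furniture and walls round the work are solid. World frame = base frame: x ahead of the robot, y to its left, z up, the work surface at z = 0. Lengths are in mm, angles in rad, forces in N, time in s.
With the tool pointing down it reaches from about 400 to 825 mm from the base axis. Payload 7 kg.
Tool frame: the origin (TCP) lies on the front face of the gripper's body, between the roots of the fingers; the fingertips stand robot.tcp_to_tips ahead of it and the grasp point (between the pads) lies 47 mm ahead of it (robot.tcp_to_tips is the distance from the TCP to the fingertips, in mm); z points along the fingers, y is the direction in which the jaws open and shut (so a half turn about z gives the same grasp; the last joint's range is limited). The gripper opens to 88 mm and grips with 3 to 60 N. Pads are 19 mm wide; open, the fingers measure 130 mm over their backs; the gripper's body (78 mm by 193 mm) begins 47 mm behind the grasp point.
Start: joints at [-0.889, 0.359, 0.012, 0, -1.224, -0.288], TCP at [258.97, -623.322, 292.161] pointing down, gripper open.
Joint ranges: [-3.07, 3.07], [-1.43, 2.12], [-1.02, 1.25], [-3.03, 1.67], [-3.05, -0], [-3.03, 3.03]. Speed limits (rad/s): [2.39, 2.39, 3.01, 3.14, 3.14, 3.14].

INTERFACE

Orientations are given as a unit quaternion [w, x, y, z].
In Python, from cell import robot gives the robot as it stands.
- The arm moves only by the shell command python3 -m creep 'ROWS' [FORCE]. ROWS is JSON, a list of rows, each a list of 5 numbers: the opening, from -1 (shut) to 1 (fully open), so that 0 is half open, then the shift along the tool's x, y, z in m, then the turn about the tool's z in degrees. A call has 1 to 12 rows; each row is the pose to reach, as a shift and turn from the pose measured when the call began, along the tool's axes at that moment; what a row does not reach only later rows make up. A row lasts 1/12 s, in which the tool goes at most 41.7 mm and 7.16 degrees, less where a joint would pass 70% of its speed; a pose out of reach is approached as far as the arm can. A call with a gripper value outside its range is refused whole. The fingers move at their own pace and stop on an object; FORCE is the grip in N (left out, the last holds). Time passes only in rows, so rows that repeat a pose let the fingers close. It gives the time, the measured TCP pose, the force and the opening at its end, in the units of the state.
- robot.observe(): the state, without advancing time (a new reading comes with each control period).
- robot.grab_frame(name): name is "scene" or "top"; returns the picture (420x560x3 uint8, red, green, blue); there is no depth.
- robot.camera_model(name): a dict with "fov_y" (degrees; the focal length in pixels is half the picture's height over the tangent of half this angle, whatever the lens; pixels are square), "cx", "cy" (the principal point, pixels), "distortion" ([k1, k2, p1, p2, k3] as OpenCV has them; the pictures are not rectified), "R" (3x3) and "t" (3): a world point X has camera coordinates R X + t. Camera axes: x right, y down, z forward; pixel columns grow to the right and rows downward; lengths in mm; the calibration is good to about 2 mm. A picture is of the moment at which its call begins. camera_model takes no time and is no camera call.
- robot.sign_off(): hands the job in, once; it reports no verdict.
Trained networks look in the newest picture that a camera, given by its name, has taken for a name from the list of things; names that differ only in an ending like _2 or _b are one class to them, and where a whole thing is asked for, a point or a joint stands for the part that bears it (a point fixed in the world has none). Each returns a list of dicts, best first, with "conf" (0 to 1); they miss things now and then, are a little off and sometimes report something else, mostly with a low value. They report only what shows in the picture. A call takes as long as a camera call.
- robot.boxes_of(thing, camera): "bbox" ([left, top, right, bottom] in pixels, round what is visible of it).
- robot.silhouettes(thing, camera): "pixels" (420x560 bool, what is visible of it) and "bbox" ([left, top, right, bottom] in pixels, round what is visible of it).
- robot.spot_point(thing, camera): "centre" ([column, row] in pixels: a listed point, or the origin of a listed thing).
The state is a dict: "time": time; "q": joint angles; "joint_velocities": joint speeds; "joint_efforts": joint torques, N m; "position": TCP position; "orientation": TCP orientation; "contact_force": force on the tool from outside, world axes, zero at the start; "moment": the same for the moment, N m; "width": finger opening in mm.
Only numpy, scipy, OpenCV 4.12 (cv2) and the standard library are available. Lean on these libraries where they do the work, as an engineer would, in place of code of your own. Each camera call takes 0.05 s, during which the arm holds its last target.

TASK

Make the docked specimen shuttle ready to leave: first push its small hinged door fully shut, until it snaps home on its catch. Then pull the spring latch of the hitch coupler sideways, away from the robot, until it clears the ball, lift the tongue so that the coupler is at least 4 cm above the ball, and finish while still gripping it and holding it raised; the door stays shut and the other things on the table stay where they are.

Things in the scene. Friction and masses are not known exactly. Their poses are not given: they have to be found in the camera images.
- shuttle: The whole assembly, fixed to the table. Origin on the table top; z up, x roughly away from the robot, y from the cabinet to the ball. At its -y end a white box cabinet on castors (x -55..55, y -190..-62, top z 168 mm in this frame), with the door on its -y face; at its +y end a steel ball on a post (x 0, y 110, z 78 mm). The tongue runs along +y from cabinet to ball.
- door (a joint): Angle of the cabinet's door, rad: 0 = fully shut on its stop, grows as it swings toward the shuttle's -y (up to 1.3); shut, the door runs from its hinge on the robot's side along the shuttle's +x. It stays where left. A sprung ball catch resists from about 0.15 to 0.07 rad (some 6 N at door_push), then snaps the door home to 0 and keeps it there.
- door_push (a point): Place to push: on the outer face of the door (105 mm wide, 50 to 166 mm above the table), 24 mm below the door's top; the hinge axis is upright, 85 mm from here along -x and 10 mm behind this face, at shuttle x -52, y -190 mm. Axes turn with the door: x from hinge to free edge, -y out of the outer face, z up. A bar handle stands 24 mm out near the free edge, below z 110 mm.
- tongue: The hitch tongue, a flat bar with the coupler on its free end. Origin on its hinge axis, which is level along the shuttle's x, at the cabinet, 78 mm above the table, 155 mm from the coupler's centre. Axes equal the shuttle's when it lies level and turn with it: lifting (up to 0.6 rad) swings the coupler up in an arc, tilting its y axis up. It falls back if let go; 2 to 4 N lift it at the coupler.
- coupler (a point): Centre of the coupler socket on the tongue's free end (a dark housing open below, 40 x 54 mm in plan, its top 21 mm above this point); coincides with the ball's centre when hitched. Axes as the tongue's.
- ball (a point): Centre of the 27 mm steel ball on its mount, 78 mm above the table, fixed.
- latch (a joint): Travel of the spring latch on the coupler, m: 0 = locked (its fork lies under the ball), grows to 0.018 (end stop) as it is pulled along the shuttle's +x, away from the robot. It clears the ball from 0.012. The spring pulls it back with 4 N at 0 and 8.5 N at full travel. While it is locked, the tongue cannot be lifted.
- latch_grip (a point): Grasp point on the latch's upright dark paddle, on the coupler's +x side (far from the robot): 8 mm thick in the shuttle's x, 18 mm wide in y, its flat faces looking along x. The point is at mid-thickness, 19 mm below the paddle's top and 30 mm above the coupler's top. Moves with latch and tongue; axes as the tongue's.
- petri_dish: Bystander: round dish 91 mm wide, 15 mm high; leave alone. Origin at its underside.
- dropper: Bystander: dropper bottle 33 mm wide, 102 mm high; leave alone. Origin at its underside.
- vial: Bystander: small capped vial 23 mm wide, 43 mm high; leave alone. Origin at its underside.

How it is judged (in metres and radians):
On the way, in this order (a step that is already met when the one before it is completed fails the run):
1. the door is shut and seated on its catch (value of joint door below 0.03 rad), for 0.2 s.
2. the latch is pulled clear while the tongue is still down on the ball (value of joint latch above 0.01 m and z of coupler in the frame of ball below 0.009 m and value of joint door below 0.03 rad), for 0.1 s.
At the end, for the whole second after the job is handed in: The door is still shut (under 0.03 rad); the coupler's centre is more than 36 mm above the ball's centre and still (tongue turning slower than 0.1 rad/s); the fingers hold the tongue or its latch (contact force over 1 N), and none of the loose things props it up (value of joint door below 0.03 rad and z of coupler in the frame of ball above 0.036 m and contact force between the fingers and tongue above 1 N and angular speed of tongue below 0.1 rad/s and not (contact force between tongue and petri_dish above 0.1 N) and not (contact force between tongue and dropper above 0.1 N) and not (contact force between tongue and vial above 0.1 N)); the arm keeps its last pose, push and grip.
It fails at once if a bystander is shifted by more than 25 mm (distance of any of petri_dish, dropper, vial from where it was at the start of the episode above 0.025 m).
It also fails if it takes over 48 s, if anything falls off the work surface, if the arm or the gripper's body presses on something with over 40 N, if the wrist force passes 120 N, or if a joint passes its speed limit or range.

## Working session

There is one attempt and no reset: what is moved stays moved. The work goes in short steps, Python scripts to look and compute and a shell command to move; the robot and the scene stay as the last step left them, time stands still between calls to the robot, and variables do not carry over. Pictures are saved under pics/ and viewed, and the job is handed in when it is done.

```bash
mkdir -p pics; ls
cat > h.py <<'E'
import numpy as np, cv2
from cell import robot
def cam(n):
    m=robot.camera_model(n); f=210/np.tan(np.radians(m["fov_y"])/2)
    K=np.array([[f,0,m["cx"]],[0,f,m["cy"]],[0,0,1]]); return K,np.array(m["distortion"],float),np.array(m["R"],float),np.array(m["t"],float)
def proj(n,P):
    K,d,R,t=cam(n); return cv2.projectPoints(np.array(P,float).reshape(-1,3),cv2.Rodrigues(R)[0],t,K,d)[0].reshape(-1,2)
def ray(n,p):
    K,d,R,t=cam(n); u=cv2.undistortPoints(np.array([[p]],float),K,d).ravel()
    return -R.T@t, R.T@np.array([u[0],u[1],1])
def atz(n,p,z):
    o,v=ray(n,p); return o+v*(z-o[2])/v[2]
def tri(ps):
    A=0;b=0
    for n,p in ps:
        o,v=ray(n,p); v=v/np.linalg.norm(v); M=np.eye(3)-np.outer(v,v); A=A+M; b=b+M@o
    return np.linalg.solve(A,b)
def save(n,f):
    im=robot.grab_frame(n); cv2.imwrite("pics/"+f,im[:,:,::-1]); return im
E
python3 - <<'E'
from h import *
np.set_printoptions(suppress=True,precision=1)
print(robot.tcp_to_tips); print(robot.observe())
save("scene","s0.png"); save("top","t0.png")
for th in ["shuttle","door_push","tongue","coupler","ball","latch_grip","petri_dish","dropper","vial"]:
    r={}
    for c in ["scene","top"]:
        x=robot.spot_point(th,c); r[c]=[(np.round(a["centre"],1).tolist(),round(a["conf"],2)) for a in x[:2]]
    print(th,r, tri([(c,r[c][0][0]) for c in r]) if all(r.values()) else "")
print(robot.camera_model("top"),-cam("top")[2].T@cam("top")[3],-cam("scene")[2].T@cam("scene")[3])
E
```

```text
pics
65.60000000000001
{'time': 0.0, 'q': array([-0.9,  0.4,  0. , -0. , -1.2, -0.3]), 'joint_velocities': array([-0., -0.,  0., -0., -0.,  0.]), 'joint_efforts': array([ -0. , -58.3,  29.3,   7. ,   0. ,  -0. ]), 'position': array([ 258.9, -623. ,  291.2]), 'orientation': array([-0. , -0.2,  1. ,  0. ]), 'contact_force': array([-0.1,  0.4,  0.1]), 'moment': array([-0. ,  0. ,  0.1]), 'width': 87.56012134073818}
shuttle {'scene': [([283.0, 248.9], 0.74)], 'top': [([148.1, 210.3], 0.63), ([282.0, 204.5], 0.58)]} [316.4 157.  177.7]
door_push {'scene': [([369.9, 174.0], 0.49)], 'top': [([379.3, 208.3], 0.67)]} [ 418.2 -321.9  152.2]
tongue {'scene': [], 'top': [([300.1, 204.9], 0.8), ([382.9, 209.8], 0.48)]} 
coupler {'scene': [([243.2, 233.1], 0.91)], 'top': [([146.9, 209.9], 0.63), ([244.2, 204.6], 0.58)]} [349.5 182.6 187.7]
ball {'scene': [([243.1, 233.9], 0.96)], 'top': [([244.6, 200.2], 0.63)]} [442.   30.4  71.4]
latch_grip {'scene': [([237.0, 208.9], 0.53)], 'top': [([244.3, 191.0], 0.63), ([166.5, 200.8], 0.33)]} [462.8  30.3 126.8]
petri_dish {'scene': [([385.4, 219.4], 0.43)], 'top': [([389.7, 211.4], 0.82)]} [ 417.7 -390.3    4.4]
dropper {'scene': [([129.8, 305.6], 0.88)], 'top': [([149.6, 211.8], 0.53)]} [410.6 310.7   1.6]
vial {'scene': [([144.6, 291.5], 0.68)], 'top': [([164.8, 197.3], 0.4)]} [453.4 268.1  -5.6]
{'fov_y': 50.19289510822738, 'cx': 276.36808099913287, 'cy': 209.4902582813624, 'distortion': array([-0.1,  0. ,  0. ,  0. ,  0. ]), 'R': array([[ 0. , -1. ,  0. ],
       [-1. , -0. , -0.1],
       [ 0.1, -0. , -1. ]]), 't': array([ -63.3,  420.6, 1267.6])} [ 344.9  -43.5 1291. ] [-428.   484.1  607. ]
```

Run:
```python
import cv2
for f in ["s0","t0"]:
    im=cv2.imread(f"pics/{f}.png"); cv2.imwrite(f"pics/{f}x.png",cv2.resize(im,(800,600)))
im=cv2.imread("pics/t0.png"); cv2.imwrite("pics/t0c.png",cv2.resize(im[140:270,220:420],(800,520),interpolation=2))
im=cv2.imread("pics/s0.png"); cv2.imwrite("pics/s0c.png",cv2.resize(im[130:270,220:420],(800,560),interpolation=2))
```

```text
(no output)
```

View pics/s0x.png

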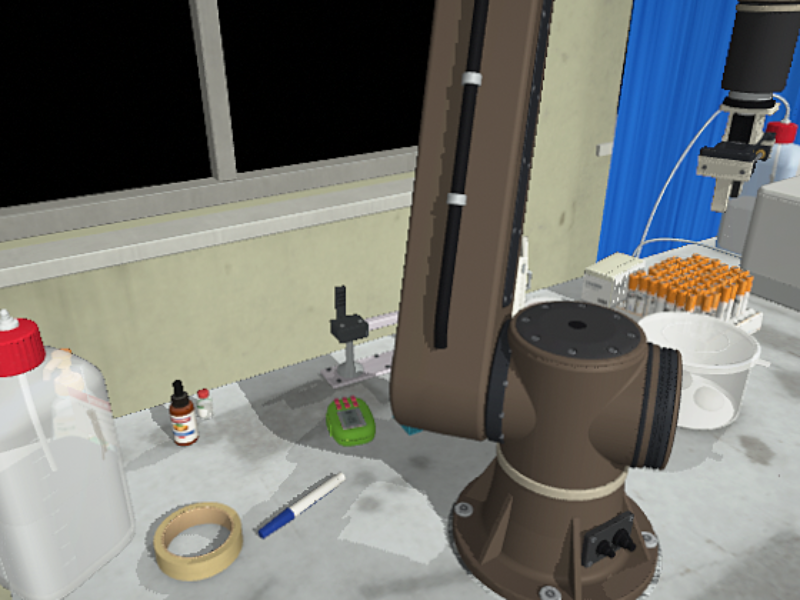

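View pics/t0x.png

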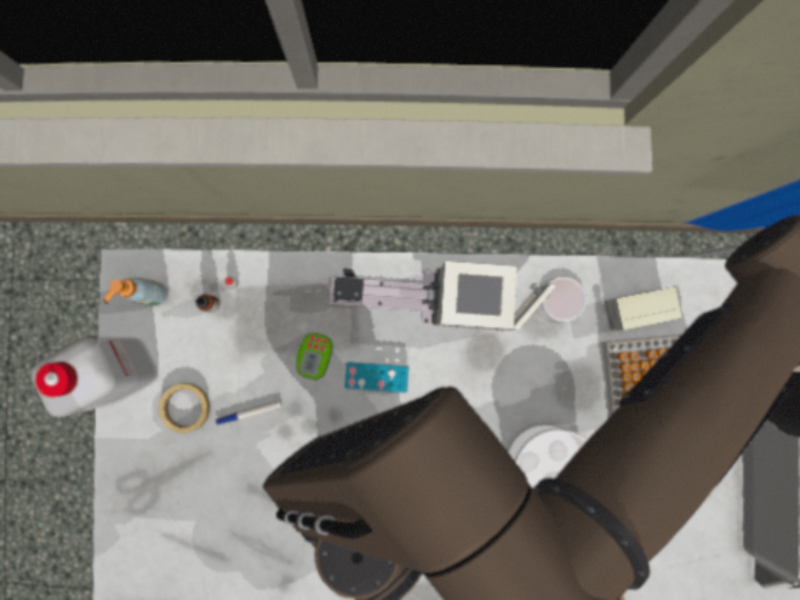

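View pics/t0c.png

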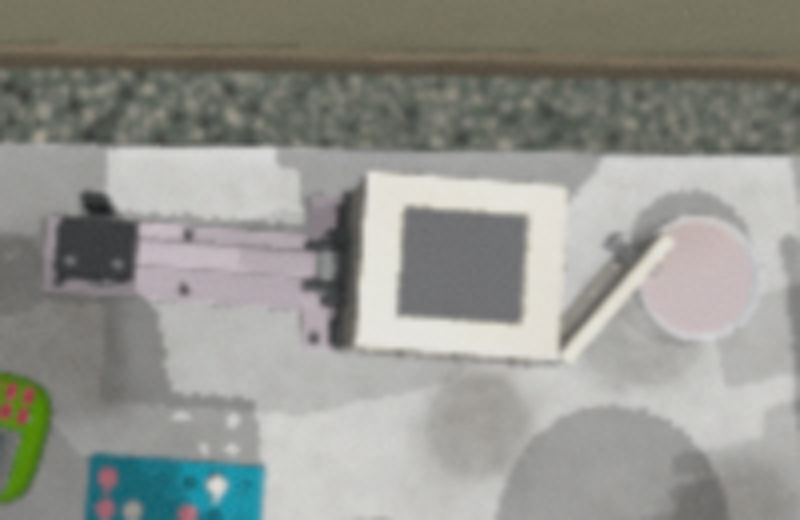

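View pics/s0c.png

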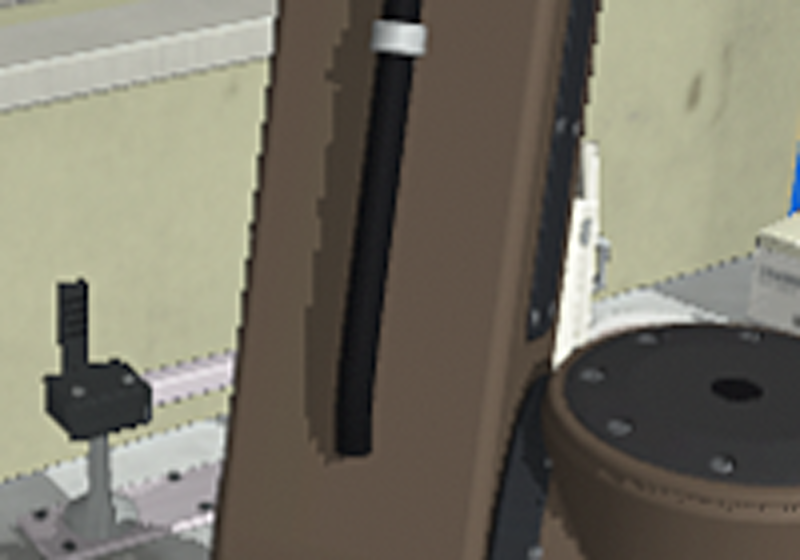

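Run:
```python
from h import *
from scipy.optimize import least_squares
np.set_printoptions(suppress=True,precision=1)
for p in [(368,170),(568,185),(562,362),(352,350)]:
    print(atz("top",(p[0]/4+220,p[1]/4+140),168))
px=[((368,170),(55,-62,168)),((568,185),(55,-190,168)),((562,362),(-55,-190,168)),((354,350),(-55,-62,168))]
obs=np.array([(p[0]/4+220-.4,p[1]/4+140-.4) for p,_ in px]); L=np.array([l for _,l in px],float)
def W(x,L):
    c,s=np.cos(x[2]),np.sin(x[2]); return L@np.array([[c,-s,0],[s,c,0],[0,0,1]]).T+[x[0],x[1],0]
bt=np.array([244.6,200.2]); lt=np.array([244.3,191]); bs=np.array([243.1,233.9]); ls=np.array([237,208.9])
extra=[("top",bt,(0,110,78)),("scene",bs,(0,110,78))]
def f(x):
    r=list((proj("top",W(x,L))-obs).ravel())
    for c,p,l in extra: r+=list((proj(c,W(x,np.array([l],float)))[0]-p))
    return r
s=least_squares(f,[440,-80,0],loss='soft_l1'); x=s.x; print(x, np.degrees(x[2])); print(np.round(f(x),1))
print("ball",W(x,np.array([[0,110,78.]])), "hinge",W(x,np.array([[-52,-190,150.]])))
g=tri([("top",lt),("scene",ls)]); 
c,s_=np.cos(x[2]),np.sin(x[2]); print("latch local",np.array([[c,s_],[-s_,c]])@(g[:2]-x[:2]),g)
# paddle top scene: crop (58..88,282)/4
# door free edge top: crop (672,238), z166
e=atz("top",(672/4+220-.4,238/4+140-.4),166); print("edge",e, np.array([[c,s_],[-s_,c]])@(e[:2]-x[:2]))
e=atz("top",(95/4+220-.4,200/4+140-.4),148); print("paddle top approx", np.array([[c,s_],[-s_,c]])@(e[:2]-x[:2]))
o=robot.observe()["orientation"]; print(np.round(o,4))
```

```text
[ 481.7 -144.5  168. ]
[ 474.3 -271.5  168. ]
[ 362.3 -268.   168. ]
[ 368.1 -135.5  168. ]
[431.3 -78.2  -0.1] -3.7031932263322926
[ 0.1  0.2  0.4  0.6 -1.1 -0.3  0.3 -1.3 -0.6  1.1  0.2 -1.7]
ball [[438.4  31.6  78. ]] hinge [[ 367.1 -264.5  150. ]]
latch local [ 24.5 110.3] [462.8  30.3 126.8]
edge [ 442.9 -337.6  166. ] [  28.3 -258.1]
paddle top approx [ 24.8 109.5]
[ 0.  -0.2  1.   0. ]
```

Run:
```python
from h import *
np.set_printoptions(suppress=True,precision=3)
print("post foot",tri([("scene",(156,125)),("top",(215,61))]))
print("post foot2",tri([("scene",(164,125)),("top",(222,61))]))
for z in (0,): print("table edge",atz("top",(276,178),z))
# sill front edge rows at col 276: row 172*.7, 120*.7
for r in (172,122):
  for z in (0,100,200,300): print(r,z,atz("top",(276,r*.7),z))
from scipy.spatial.transform import Rotation as Rn
w,a,b,c=robot.observe()["orientation"]; M=Rn.from_quat([a,b,c,w]).as_matrix(); print(M)
```

```text
post foot [758.835  99.395 261.604]
post foot2 [758.827  80.853 259.337]
table edge [513.609 -54.981   0.   ]
172 0 [683.656 -52.567   0.   ]
172 100 [657.416 -51.866 100.   ]
172 200 [631.177 -51.165 200.   ]
172 300 [604.938 -50.464 300.   ]
122 0 [789.383 -51.064   0.   ]
122 100 [754.954 -50.479 100.   ]
122 200 [720.525 -49.895 200.   ]
122 300 [686.097 -49.31  300.   ]
[[-0.923 -0.384  0.   ]
 [-0.384  0.923  0.   ]
 [-0.     0.    -1.   ]]
```

Run:
```python
import cv2
im=cv2.imread("pics/s0.png"); cv2.imwrite("pics/s0d.png",cv2.resize(im[90:300,0:300],(800,560),interpolation=2))
```

```text
(no output)
```

View pics/s0d.png

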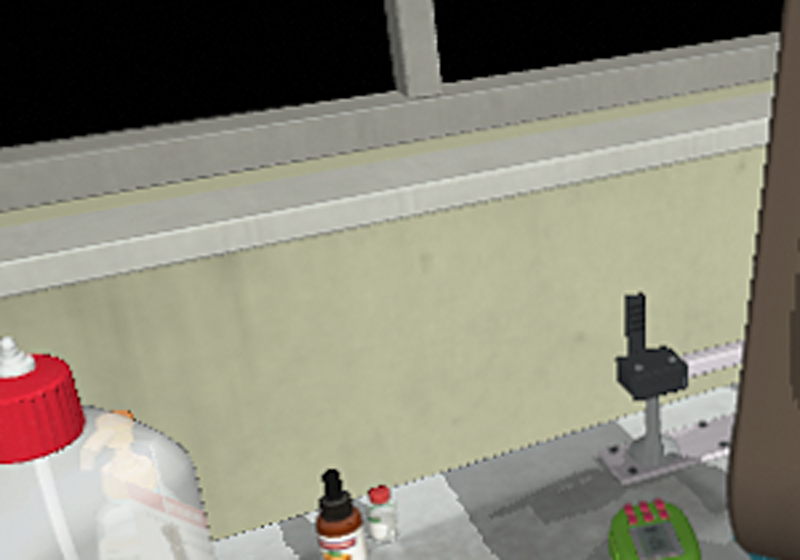

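The scene shows the coupler and paddle near (243,215). The top view shows the door open about 0.7 rad above the petri dish, with its free edge near (388,200). I'll close the fingers, turn the tool and move in front of the door.

```bash
python3 -m creep '[[-1,-0.028,0.021,0,-7],[-1,-0.056,0.043,0,-14],[-1,-0.085,0.064,0,-21],[-1,-0.113,0.086,0,-28],[-1,-0.141,0.107,0,-35],[-1,-0.17,0.129,0,-42],[-1,-0.198,0.15,0,-49],[-1,-0.2265,0.172,0,-56],[-1,-0.2265,0.172,0,-63],[-1,-0.2265,0.172,0.03,-63.7],[-1,-0.2265,0.172,0.06,-63.7],[-1,-0.2265,0.172,0.09,-63.7]]' 20
python3 - <<'E'
from h import *
s=robot.observe(); print(s)
save("top","t1.png"); save("scene","s1.png")
im=np.hstack([cv2.imread("pics/s1.png")[100:300,220:420],cv2.imread("pics/t1.png")[100:300,240:440]]); cv2.imwrite("pics/c1.png",cv2.resize(im,(800,400),interpolation=2))
E
```

```text
time: 2.0
position: [402.7, -377.2, 202.0]
orientation: [0.001, -0.684, 0.729, -0.001]
contact_force: [0.3, -0.1, -0.4]
width: 12.9
{'time': 2.0, 'q': array([-3.97763260e-01,  2.33895704e-01, -3.86674632e-01, -6.47078058e-05,
       -9.47731224e-01,  3.33724164e-01]), 'joint_velocities': array([-0.00840472,  0.37580264, -0.46131719,  0.00249527,  0.81640176,
       -0.00542272]), 'joint_efforts': array([  0.13092093, -49.13268328,  27.23727286,   6.13562062,
        -1.36858899,   0.08052009]), 'position': array([ 402.68521571, -377.21595366,  201.98578239]), 'orientation': array([ 5.32255891e-04, -6.84092681e-01,  7.29394027e-01, -1.12843231e-03]), 'contact_force': array([ 0.28527503, -0.119696  , -0.36859713]), 'moment': array([ 0.00518917,  0.07991727, -0.03606646]), 'width': 12.878460367997736}
```

View pics/c1.png

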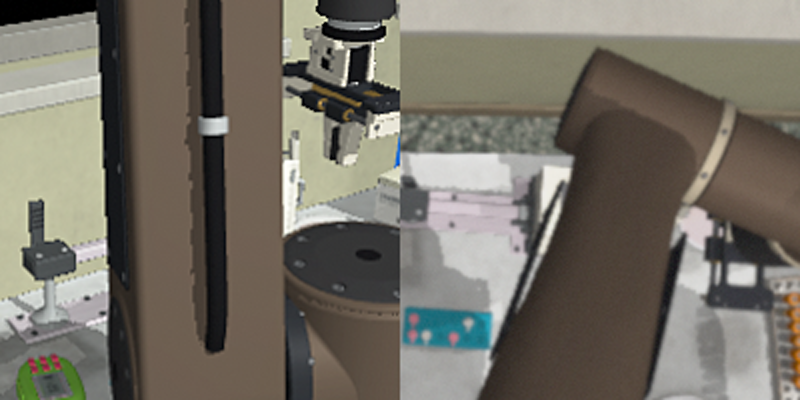

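The gripper is at about (375,240) in the top crop, just outside the door. Now I'll push.

```bash
python3 -m creep '[[-1,-0.012,0,0,0],[-1,-0.024,0,0,0],[-1,-0.032,0,0,0],[-1,-0.038,-0.002,0,0],[-1,-0.044,-0.005,0,0],[-1,-0.05,-0.008,0,0],[-1,-0.055,-0.01,0,0],[-1,-0.06,-0.012,0,0],[-1,-0.065,-0.015,0,0],[-1,-0.07,-0.018,0,0],[-1,-0.07,-0.018,0,0]]'
python3 -m creep '[[-1,-0.003,0,0,0],[-1,-0.006,-0.002,0,0],[-1,-0.009,-0.002,0,0],[-1,-0.012,-0.002,0,0],[-1,-0.014,-0.002,0,0],[-1,-0.014,-0.002,0,0]]'
```

```text
time: 3.02
position: [422.9, -306.6, 198.0]
orientation: [-0.001, -0.684, 0.73, 0.004]
contact_force: [0.1, 0.5, 0.3]
width: 0.6
time: 3.52
position: [426.0, -292.8, 198.0]
orientation: [-0.001, -0.684, 0.73, 0.004]
contact_force: [0.5, -0.0, 0.2]
width: 0.7
```

```bash
python3 -m creep '[[-1,-0.002,0,0,0],[-1,-0.004,0,0,0],[-1,-0.005,0,0,0],[-1,-0.005,0,0,0]]'
python3 - <<'E'
from h import *
save("top","t2.png"); save("scene","s2.png")
im=np.hstack([cv2.imread("pics/s2.png")[100:300,220:420],cv2.imread("pics/t2.png")[100:300,240:440]]); cv2.imwrite("pics/c2.png",cv2.resize(im,(800,400),interpolation=2))
E
```

```text
time: 3.85
position: [426.2, -289.0, 198.1]
orientation: [-0.002, -0.684, 0.73, 0.003]
contact_force: [0.2, -11.7, -4.8]
width: 0.7
```

View pics/c2.png

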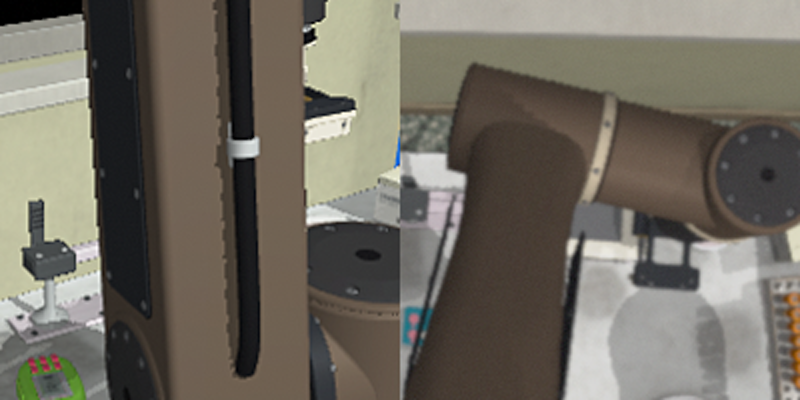

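```bash
python3 -m creep '[[-1,-0.002,0,0,0],[-1,-0.003,0,0,0],[-1,-0.003,0,0,0]]'
```

```text
time: 4.2
position: [426.3, -288.6, 198.2]
orientation: [-0.004, -0.684, 0.729, 0.002]
contact_force: [0.4, -22.9, -9.6]
width: 0.3
```

Stiff resistance at the place where the door should be shut. I'll back off and look.

```bash
python3 -m creep '[[-1,0.012,0,0,0],[-1,0.03,0,0,0],[-1,0.05,0,0,0],[-1,0.05,0,-0.04,0],[-1,0.05,0,-0.08,0]]'
python3 - <<'E'
from h import *
save("top","t3.png"); save("scene","s3.png")
im=np.hstack([cv2.imread("pics/s3.png")[100:300,220:420],cv2.imread("pics/t3.png")[100:300,240:440]]); cv2.imwrite("pics/c3.png",cv2.resize(im,(800,400),interpolation=2))
E
```

```text
time: 4.62
position: [422.2, -338.3, 276.7]
orientation: [-0.005, -0.684, 0.73, 0.005]
contact_force: [2.3, -0.5, 2.1]
width: 0.6
```

View pics/c3.png

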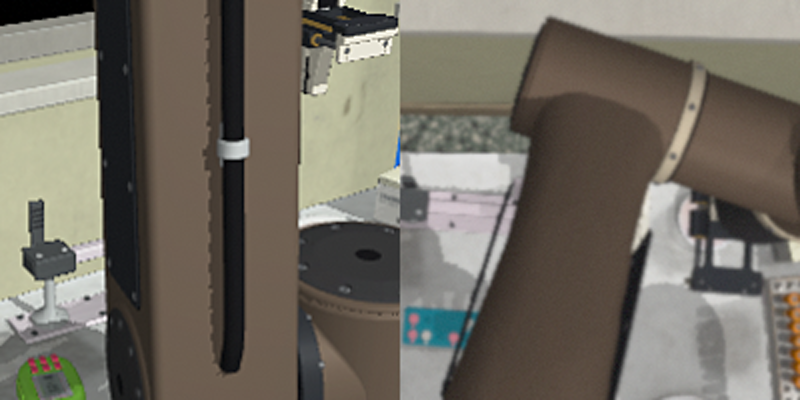

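Run:
```python
from h import *
np.set_printoptions(suppress=True,precision=1)
for k in range(3):
    robot.grab_frame("scene"); robot.grab_frame("top")
    r={}
    for th in ["latch_grip","coupler","ball"]:
        r={c:[(np.round(a["centre"],1).tolist(),round(a["conf"],2)) for a in robot.spot_point(th,c)[:2]] for c in ["scene","top"]}
        print(th,r,tri([(c,r[c][0][0]) for c in r]) if all(r.values()) else "")
im=cv2.imread("pics/t3.png"); cv2.imwrite("pics/t3c.png",cv2.resize(im[175:225,230:290],(720,600),interpolation=2))
print(robot.observe()["time"])
```

```text
latch_grip {'scene': [([238.3, 210.3], 0.57), ([245.3, 234.4], 0.22)], 'top': [([244.0, 188.3], 0.5)]} [468.6  28.3 120.7]
coupler {'scene': [([240.9, 233.0], 0.73)], 'top': [([246.2, 202.5], 0.97)]} [438.6  31.   75.2]
ball {'scene': [([245.5, 232.9], 0.81)], 'top': [([244.6, 200.2], 0.82)]} [440.4  28.   74.3]
latch_grip {'scene': [([240.7, 209.6], 0.73)], 'top': [([243.7, 191.3], 0.61)]} [459.7  27.8 126.1]
coupler {'scene': [([241.1, 232.6], 0.7)], 'top': [([242.8, 202.8], 0.9), ([285.6, 203.8], 0.61)]} [435.3  36.5  79.5]
ball {'scene': [([241.9, 233.4], 0.85)], 'top': [([243.4, 202.1], 0.72)]} [437.1  34.5  76.1]
latch_grip {'scene': [([236.7, 209.9], 0.44)], 'top': [([245.7, 204.0], 0.54), ([241.7, 187.3], 0.51)]} [433.3  34.5 136.9]
coupler {'scene': [([242.9, 233.2], 0.82)], 'top': [([244.5, 205.2], 0.7)]} [429.7  33.2  79.5]
ball {'scene': [([242.2, 232.4], 0.65)], 'top': [([242.7, 203.0], 0.75)]} [434.1  35.7  80.5]
5.9167
```

View pics/t3c.png

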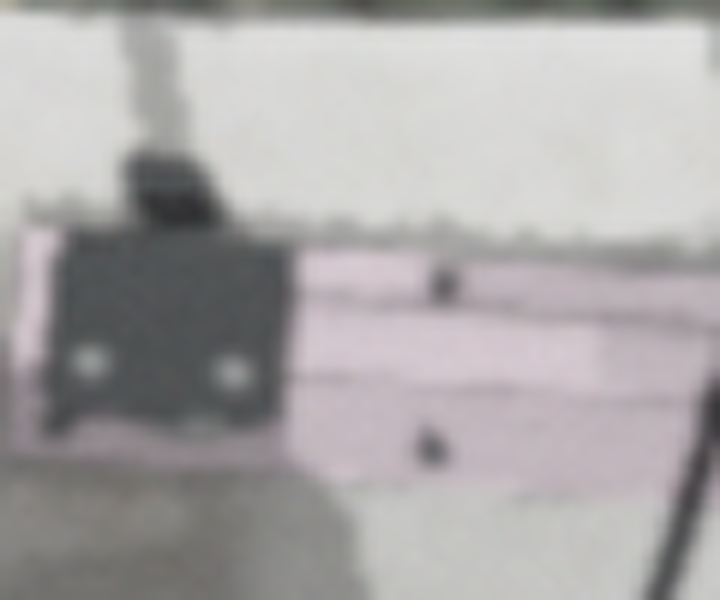

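Run:
```python
from h import *
np.set_printoptions(suppress=True,precision=1)
P=lambda p:(p[0]/12+230-.5,p[1]/12+175-.5)
for p in [(65,228),(293,245),(283,428),(48,425),(172,332)]: print("coup",atz("top",P(p),99))
for p in [(125,155),(195,160),(160,175)]: print("pad",atz("top",P(p),148))
```

```text
coup [457.4  54.9  99. ]
coup [454.3   4.2  99. ]
coup [413.6   5.7  99. ]
coup [413.5  57.8  99. ]
coup [434.5  30.7  99. ]
pad [468.6  38.4 148. ]
pad [467.7  23.4 148. ]
pad [464.4  30.8 148. ]
```

```bash
python3 -m creep '[[0,-0.035,-0.002,0,0],[0,-0.07,-0.004,0,0],[0,-0.105,-0.005,0,0],[0,-0.14,-0.007,0,0],[0,-0.175,-0.008,0,0],[0,-0.21,-0.01,0,0],[0,-0.245,-0.012,0,0],[0,-0.28,-0.014,0,0],[0,-0.315,-0.015,0,0],[0,-0.35,-0.017,0,0],[0,-0.37,-0.0175,0,0],[0,-0.37,-0.0175,0,0]]'
python3 - <<'E'
from h import *
save("top","t4.png"); save("scene","s4.png")
a=cv2.imread("pics/s4.png");b=cv2.imread("pics/t4.png")
im=np.hstack([a[100:300,200:400],b[100:300,240:440]]); cv2.imwrite("pics/c4.png",cv2.resize(im,(800,400),interpolation=2))
E
```

```text
time: 6.92
position: [465.4, 33.0, 277.3]
orientation: [-0.003, -0.685, 0.728, 0.002]
contact_force: [-0.5, -0.3, 0.3]
width: 43.7
```

View pics/c4.png

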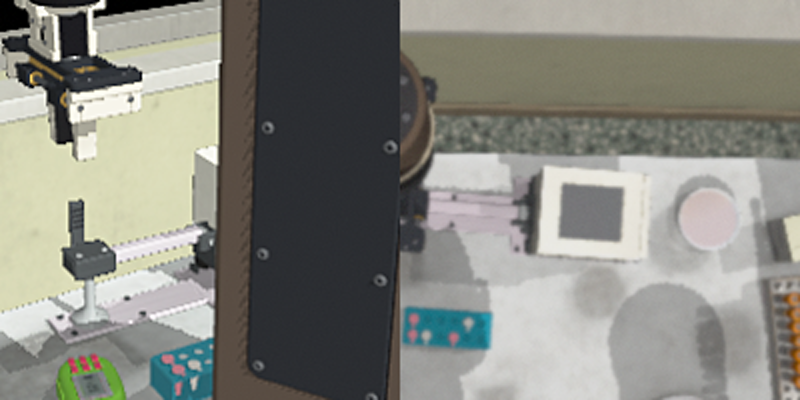

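The door lies flush along the cabinet's right edge at about (645,210) in the crop, and the dish hasn't moved. I'll zoom in on the door edge and on where the fingers sit over the paddle.

Run:
```python
from h import *
a=cv2.imread("pics/s4.png");b=cv2.imread("pics/t4.png")
im=np.hstack([cv2.resize(a[130:250,200:280],(400,600),interpolation=2),cv2.resize(b[170:245,300:350],(400,600),interpolation=2)]); cv2.imwrite("pics/c4b.png",im)
x=[431.3,-78.2]; 
for g in [(463,30,110),(463,30,148),(465,33,211.7)]: print(proj("scene",[g]))
```

```text
[[238.36769484 215.48516079]]
[[237.74130813 200.52387577]]
[[235.01354757 174.35944769]]
```

View pics/c4b.png

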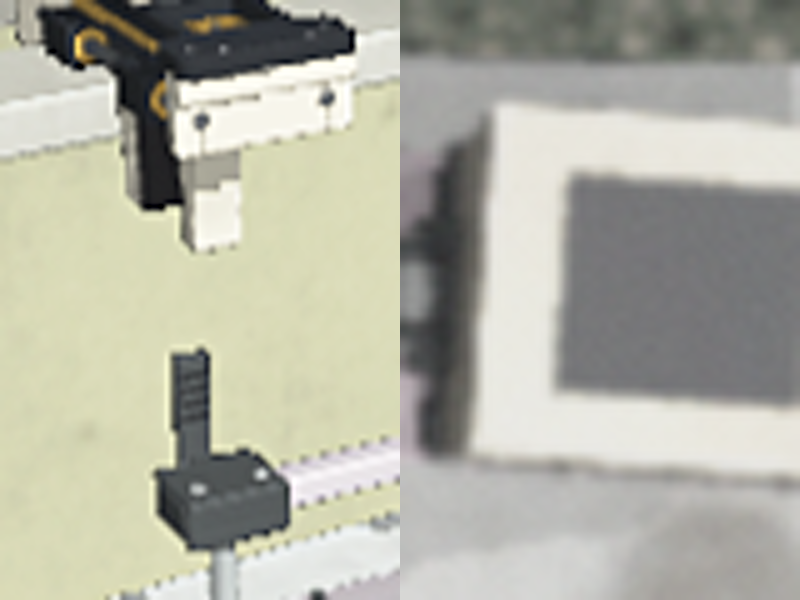

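```bash
python3 -m creep '[[0,0.003,0.002,0.0,0],[0,0.003,0.002,0.02,0],[0,0.003,0.002,0.04,0],[0,0.003,0.002,0.06,0],[0,0.003,0.002,0.075,0],[0,0.003,0.002,0.088,0],[0,0.003,0.002,0.095,0],[0,0.003,0.002,0.101,0],[0,0.003,0.002,0.101,0]]'
python3 - <<'E'
from h import *
a=save("scene","s5.png")[:,:,::-1];b=cv2.imread("pics/t4.png")
im=np.hstack([cv2.resize(a[130:250,200:280],(400,600),interpolation=2),cv2.resize(b[170:245,325:375],(400,600),interpolation=2)]); cv2.imwrite("pics/c5.png",im)
E
```

```text
time: 7.77
position: [461.4, 26.6, 175.4]
orientation: [-0.004, -0.685, 0.729, 0.002]
contact_force: [0.5, 0.4, -0.6]
width: 43.8
```

View pics/c5.png

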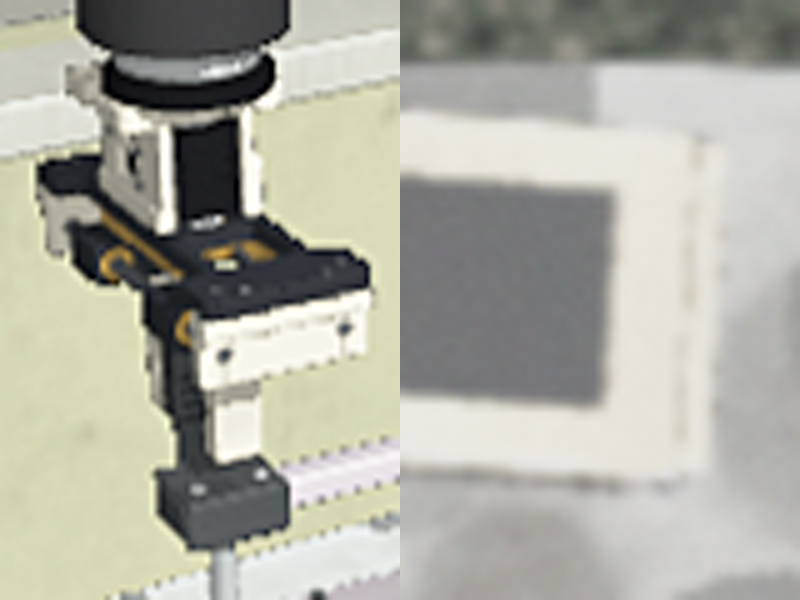

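The door is parallel and flush with the cabinet, so it's shut, and the fingers straddle the paddle. I'll close them.

```bash
python3 -m creep '[[0,-0.003,-0.001,0,0],[-0.5,-0.003,-0.001,0,0],[-1,-0.003,-0.001,0,0],[-1,-0.003,-0.001,0,0],[-1,-0.003,-0.001,0,0],[-1,-0.003,-0.001,0,0],[-1,-0.003,-0.001,0,0],[-1,-0.003,-0.001,0,0]]' 35
```

```text
time: 8.48
position: [465.4, 29.9, 177.0]
orientation: [-0.002, -0.685, 0.728, -0.0]
contact_force: [10.4, -5.8, -4.5]
width: 8.0
```

```bash
python3 -m creep '[[-1,0,-0.003,0,0],[-1,0,-0.006,0,0],[-1,0,-0.009,0,0],[-1,0,-0.012,0,0],[-1,0,-0.014,0,0],[-1,0,-0.016,0,0],[-1,0,-0.016,0,0],[-1,0,-0.016,0,0],[-1,0,-0.016,0,0]]' 35
```

```text
time: 9.23
position: [479.6, 28.9, 176.1]
orientation: [-0.004, -0.685, 0.729, 0.001]
contact_force: [-7.5, 4.1, 0.9]
width: 7.8
```

Run:
```python
from h import *
print(robot.observe()["position"],robot.observe()["contact_force"],robot.observe()["width"])
a=save("scene","s6.png")[:,:,::-1]
cv2.imwrite("pics/c6.png",cv2.resize(a[130:250,190:290],(720,600*720//720),interpolation=2))
```

```text
[479.61811667  28.86618139 176.12599959] [-7.48995565  4.0598334   0.91663074] 7.778686760674855
```

View pics/c6.png

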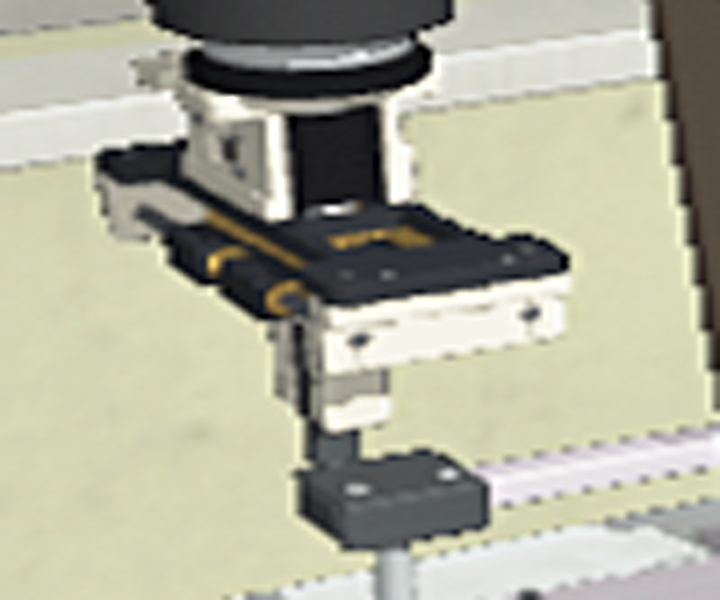

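The spring force reads 7.5 N, so the latch is at about 14 mm travel, and the coupler is still down. Now I'll lift along the arc.

```bash
python3 -m creep '[[-1,0,-0.002,0,0],[-1,0.0013,-0.002,-0.0039,0],[-1,0.0027,-0.002,-0.0077,0],[-1,0.0043,-0.002,-0.0115,0],[-1,0.0059,-0.002,-0.0152,0],[-1,0.0076,-0.002,-0.0189,0],[-1,0.0094,-0.002,-0.0226,0],[-1,0.0113,-0.002,-0.0262,0],[-1,0.0132,-0.002,-0.0298,0],[-1,0.0132,-0.002,-0.0298,0]]' 35
python3 - <<'E'
from h import *
a=save("scene","s7.png")[:,:,::-1]
cv2.imwrite("pics/c7.png",cv2.resize(a[130:250,190:290],(720,600),interpolation=2))
E
```

```text
time: 10.12
position: [479.0, 15.6, 205.0]
orientation: [-0.005, -0.685, 0.729, 0.003]
contact_force: [-7.6, 4.1, -4.2]
width: 7.7
```

View pics/c7.png

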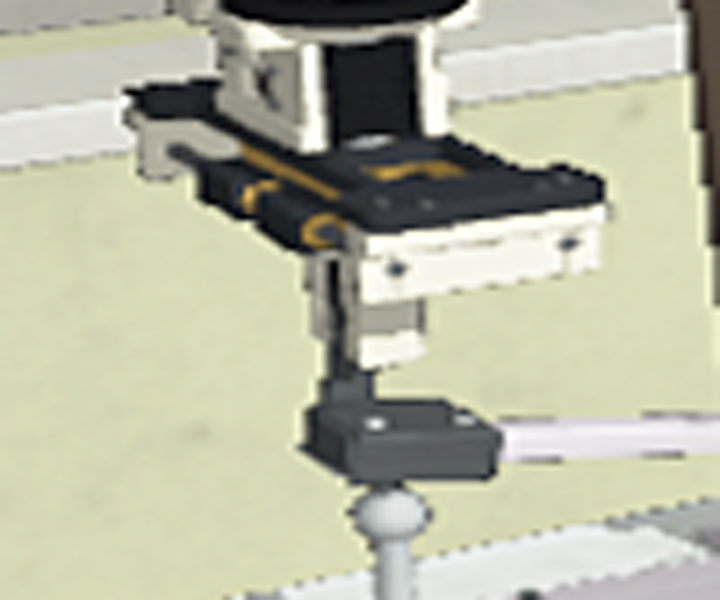

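The coupler is off the ball, with the ball visible at crop (390,515). I'll continue lifting.

```bash
python3 -m creep '[[-1,0.0021,-0.001,-0.0035,0],[-1,0.0042,-0.001,-0.007,0],[-1,0.0065,-0.001,-0.0104,0],[-1,0.0088,-0.001,-0.0137,0],[-1,0.0107,-0.001,-0.0164,0],[-1,0.0127,-0.001,-0.019,0],[-1,0.0147,-0.001,-0.0215,0],[-1,0.0147,-0.001,-0.0215,0],[-1,0.0147,-0.001,-0.0215,0],[-1,0.0147,-0.001,-0.0215,0],[-1,0.0147,-0.001,-0.0215,0]]' 35
python3 - <<'E'
from h import *
np.set_printoptions(suppress=True,precision=1)
a=save("scene","s8.png")[:,:,::-1]; b=save("top","t8.png")[:,:,::-1]
cv2.imwrite("pics/c8.png",np.hstack([cv2.resize(a[130:250,190:290],(500,600),interpolation=2),cv2.resize(b[100:300,250:350],(300,600),interpolation=2)]))
cv2.imwrite("pics/t8x.png",cv2.resize(b,(800,600)))
for th in ["coupler","ball","latch_grip"]: print(th,[(c["centre"],c["conf"]) for c in robot.spot_point(th,"scene")[:2]])
for a in (.3,.33,.36,.39): print(a,155*np.sin(a),proj("scene",[[438-10,-44.3+155*np.cos(a)+1-80,78+155*np.sin(a)]]))
E
```

```text
time: 11.08
position: [477.5, 1.5, 225.2]
orientation: [-0.006, -0.684, 0.729, 0.005]
contact_force: [-6.8, 5.3, -2.8]
width: 7.8
coupler [([248.2, 212.9], 0.71)]
ball [([243.1, 235.1], 0.89)]
latch_grip [([244.7, 187.7], 0.64)]
0.3 45.80563203250763 [[247.5 215.3]]
0.33 50.226669401204596 [[248.1 213.4]]
0.36 54.60250615763894 [[248.6 211.5]]
0.39 58.929204344090024 [[249.2 209.6]]
```

View pics/c8.png

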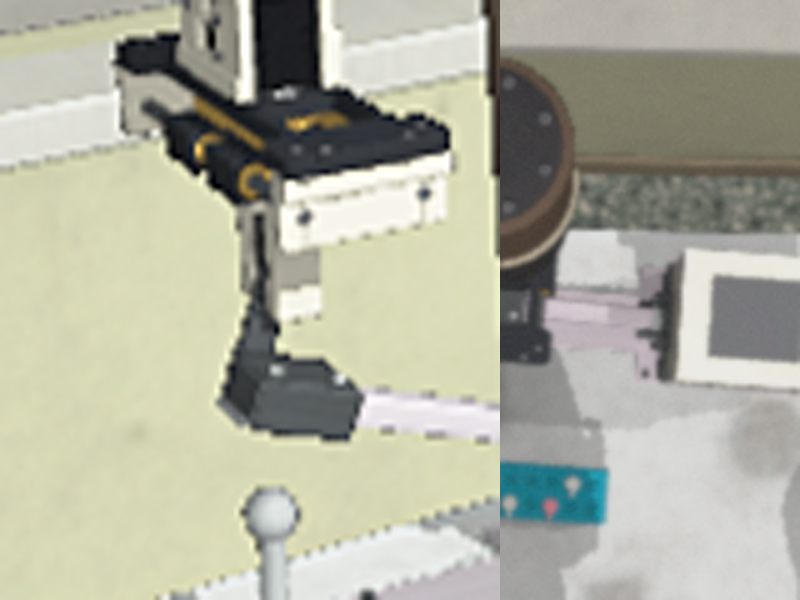

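View pics/t8x.png

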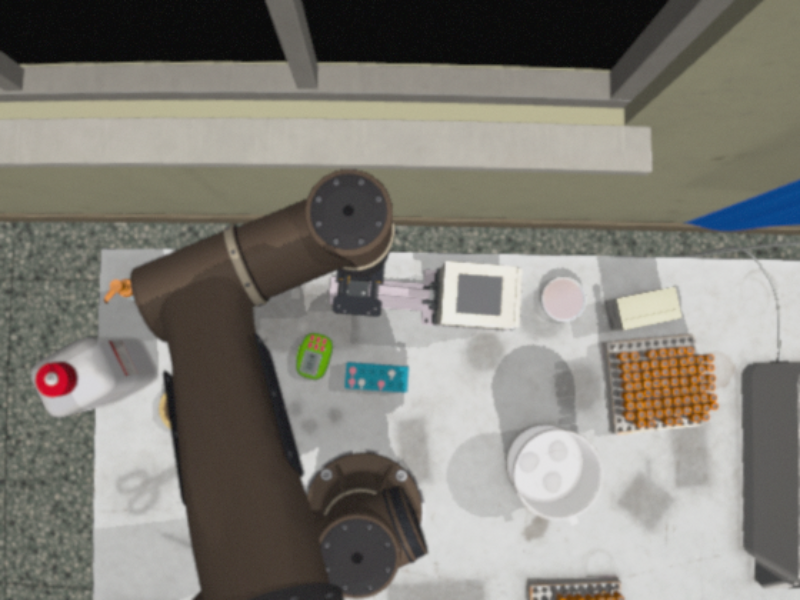

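The coupler (248,213 in the scene) is about 50 mm above the ball at (243,235). The door is still flush and the dish hasn't moved. I'll hold for a moment, check that it's steady, and sign off.

```bash
python3 -m creep '[[-1,0,-0.001,-0.001,0],[-1,0,-0.001,-0.001,0],[-1,0,-0.001,-0.001,0],[-1,0,-0.001,-0.001,0],[-1,0,-0.001,-0.001,0],[-1,0,-0.001,-0.001,0]]' 35
python3 - <<'E'
from h import *
np.set_printoptions(suppress=True,precision=2)
save("scene","s9.png")
print([(c["centre"],c["conf"]) for c in robot.spot_point("coupler","scene")[:1]])
s=robot.observe(); print(s["time"],s["position"],s["contact_force"],s["width"],s["joint_velocities"])
robot.sign_off()
E
```

```text
time: 11.83
position: [476.8, 1.6, 225.0]
orientation: [-0.007, -0.684, 0.729, 0.006]
contact_force: [-6.3, 4.0, -2.6]
width: 8.1
[([246.3, 212.6], 0.91)]
11.9333 [476.79   1.6  225.02] [-6.82  3.88 -2.51] 7.9055590033953465 [ 0. -0.  0. -0. -0.  0.]
the job is handed in; nothing more can be done
```

The door is shut, the latch was pulled clear, and the tongue was still gripped and raised when I handed the job in at about 11.9 s. `robot.sign_off()` gives no verdict, so these are my own last checks:

- **Door:** I pushed it until it met a hard stop (about 23 N) at the place where it should be fully shut. The top views afterwards show it flush with the cabinet, including after the lift.
- **Latch:** I gripped the paddle, at a finger opening of about 8 mm, and pulled it about 14 mm away from the robot. The spring force of 7.5 N agrees with that travel. I held it there before lifting.
- **Tongue:** The coupler is about 50 mm above the ball by my estimate from the camera image. The arm was at rest, still gripping at 35 N.
- **Other things on the table:** The petri dish shows no movement in the pictures. The arm hid the dropper and the vial in the last top view, so I did not check them at the end, but the gripper never went near them.

The network readings of the latch and ball positions scattered by up to about 10 mm, with one latch reading about 30 mm off. I used corners measured by eye from the top view to place the grasp, and it held.

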